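# Unload the lens turret onto the code reader

## Task

Lift the quartz prism off the grey stage and lay it flat, right way up, in the wooden tray. Unload every lens tube from the turret: turn the turret to bring each tube in turn to the white front pointer, unscrew the tube there a quarter turn anticlockwise, lift it out, and stand it upright, centred on a free white circle on the stage with its code plate squarely facing the reader window behind that circle. When all the tubes stand there and the prism is in the tray, press the scan button fully down and let it go; leave the other things on the cart alone.

Things in the scene. Friction and masses are not known exactly. Their poses are not given: they have to be found in the camera images.
- front (a point): the changing position of the indexing turret, fixed on its 280 mm round dark steel base: the point 90 mm from the turret axis, straight in line with the white upright pointer nib on the base's robot-side rim, at the height where a mounted tube's underside rests
- turret (a joint): angle of the turret table (rad, grows anticlockwise seen from above, limits -12 to 12): aluminium, 270 mm across, turns about a vertical axis, stays where it is left (about 0.2 N m to turn); four bayonet sockets a quarter turn apart, 90 mm from the axis
- slot1 (a point): floor centre of tube 1's socket (turns with the turret; all four are alike): a square steel frame 8 mm deep, 53 mm inside, holds the tube's foot; two jaws overhang its lugs, tops 24 mm above this point. Tubes start locked; turned anticlockwise from above the lugs are free from about 60 degrees on and meet a stop at about 100; turn 80 and lift straight up
- hub (a point): centre of the black bar grip on top of the turret's hub, on its axis: a bar 64 mm long (its own x, level), 18 mm wide (y) and 32 mm tall (16 mm above and below this point), on a round column 32 mm across; grip across the 18 mm and twist about the vertical to index the turret. Its x axis points towards the socket of tube 1, its y towards that of tube 2, -x tube 3, -y tube 4
- tray: fixed shallow wooden tray for the prism, 115 mm (x) by 170 mm (y), 22 mm tall, walls 5 mm; origin under its centre
- tray_in (a point): centre of the tray's inner floor (5 mm above the cart top); inside 105 mm (x) by 160 mm (y), walls rise 17 mm above it
- prism (a point): centre of a cloudy quartz dove prism, 90 mm long at its foot (its x), 36 mm wide (y) with plain vertical sides, 44 mm tall (22 mm above and below this point), ends sloping inwards; about 0.25 kg, loose; starts on the grey stage in the way
- stage: fixed grey stage plate 155 mm (x) by 360 mm (y), 12 mm thick, with the code reader, a black block 50 mm (x) by 350 mm (y) whose top is 56 to 59 mm above the cart, along its far edge (x from 30 to 80 mm); origin under its middle
- scan (a joint): travel of the reader's scan button (m): 0 released, 0.006 fully down, sprung back, about 5 N to push it fully down
- scan_top (a point): top centre of the grey scan button, 32 mm across, in a housing in the middle of the reader's top; press straight down
- clamp: bystander: chromed toggle-clamp base 75 mm long, leave alone
- collar: bystander: dull brass post collar, 66 mm across, leave alone
- gimbal: bystander: black gimbal mount, 126 mm tall, leave alone
- fork: bystander: nickel-plated pedestal fork 100 mm long, leave alone
- tube1 (a point): centre of lens tube 1 (None if absent this time): black, 50 mm across, 95 mm tall (47.5 above and below), 0.3 kg, loose; two lugs along its own y reach 38 mm from its axis, 10 to 16 mm above its underside; white code plate on its +x side, white tick on the top rim above it. Starts locked in its socket, underside 32 mm above the cart; grip it about 75 mm above its underside
- tube2 (a point): centre of lens tube 2 (None if absent this time): black, 50 mm across, 95 mm tall (47.5 above and below), 0.3 kg, loose; two lugs along its own y reach 38 mm from its axis, 10 to 16 mm above its underside; white code plate on its +x side, white tick on the top rim above it. Starts locked in its socket, underside 32 mm above the cart; grip it about 75 mm above its underside
- tube3 (a point): centre of lens tube 3 (None if absent this time): black, 50 mm across, 95 mm tall (47.5 above and below), 0.3 kg, loose; two lugs along its own y reach 38 mm from its axis, 10 to 16 mm above its underside; white code plate on its +x side, white tick on the top rim above it. Starts locked in its socket, underside 32 mm above the cart; grip it about 75 mm above its underside
- tube4 (a point): centre of lens tube 4 (None if absent this time): black, 50 mm across, 95 mm tall (47.5 above and below), 0.3 kg, loose; two lugs along its own y reach 38 mm from its axis, 10 to 16 mm above its underside; white code plate on its +x side, white tick on the top rim above it. Starts locked in its socket, underside 32 mm above the cart; grip it about 75 mm above its underside
- pad1 (a point): centre of place 1 on the stage top: a thin painted white circle 60 mm across, flush, 60 mm in front of the reader face; the four are 90 mm apart; height 12 mm above the cart; x axis towards the reader, whose amber window 1 (50 by 26 mm) is straight behind it
- pad2 (a point): centre of place 2 on the stage top: a thin painted white circle 60 mm across, flush, 60 mm in front of the reader face; the four are 90 mm apart; height 12 mm above the cart; x axis towards the reader, whose amber window 2 (50 by 26 mm) is straight behind it
- pad3 (a point): centre of place 3 on the stage top: a thin painted white circle 60 mm across, flush, 60 mm in front of the reader face; the four are 90 mm apart; height 12 mm above the cart; x axis towards the reader, whose amber window 3 (50 by 26 mm) is straight behind it
- pad4 (a point): centre of place 4 on the stage top: a thin painted white circle 60 mm across, flush, 60 mm in front of the reader face; the four are 90 mm apart; height 12 mm above the cart; x axis towards the reader, whose amber window 4 (50 by 26 mm) is straight behind it
Mind the look-alikes: they are no part of the job. Leave any yellow look-alike of the part that bears tube4 alone.

How it is judged (in metres and radians):
On the way, in this order (a step that is already met when the one before it is completed fails the run):
1. every tube stands on a circle facing its window and the prism lies in the tray ((horizontal distance between tube1 and pad1 below 0.015 m or horizontal distance between tube1 and pad2 below 0.015 m or horizontal distance between tube1 and pad3 below 0.015 m or horizontal distance between tube1 and pad4 below 0.015 m) and angle between the x axis of each of tube1, tube2, tube3, tube4 and the x axis of stage, either way round below 0.3 rad and x of scan_top in the frame of tube1 above 0 m and z of each of tube1, tube2, tube3, tube4 in the frame of stage below 0.0645 m and angle between each of tube1, tube2, tube3, tube4's own z axis and vertical below 0.1 rad and contact force between each of tube1_body, tube2_body, tube3_body, tube4_body, prism_body and the fingers below 0.1 N and linear speed of each of tube1_body, tube2_body, tube3_body, tube4_body below 0.02 m/s and (horizontal distance between tube2 and pad1 below 0.015 m or horizontal distance between tube2 and pad2 below 0.015 m or horizontal distance between tube2 and pad3 below 0.015 m or horizontal distance between tube2 and pad4 below 0.015 m) and x of scan_top in the frame of tube2 above 0 m and (horizontal distance between tube3 and pad1 below 0.015 m or horizontal distance between tube3 and pad2 below 0.015 m or horizontal distance between tube3 and pad3 below 0.015 m or horizontal distance between tube3 and pad4 below 0.015 m) and x of scan_top in the frame of tube3 above 0 m and (horizontal distance between tube4 and pad1 below 0.015 m or horizontal distance between tube4 and pad2 below 0.015 m or horizontal distance between tube4 and pad3 below 0.015 m or horizontal distance between tube4 and pad4 below 0.015 m) and x of scan_top in the frame of tube4 above 0 m and x of prism in the frame of tray_in between -0.05 and 0.05 m and y of prism in the frame of tray_in between -0.075 and 0.075 m and z of prism in the frame of tray_in below 0.03 m and angle between prism's own z axis and vertical below 0.12 rad), for 0.2 s.
2. the scan button is pressed down (value of joint scan above 0.0045 m), for 0.05 s.
At the end, for the whole second after the job is handed in: each tube upright (0.1 rad), released, at rest, within 15 mm of a circle's centre, code plate within 0.3 rad of square to the reader; prism flat in the tray, released; scan button pressed 4.5 mm or more after that, and up again (all of step 1 and value of joint scan below 0.0015 m); the robot touches nothing.
It fails at once if a bystander (clamp base, collar, gimbal mount or fork) pushed aside by more than 30 mm (distance of any of clamp, collar, gimbal, fork from where it was at the start of the episode above 0.03 m).
It fails at once if tube 1 lifted out of its socket while more than 30 mm from the front position (z of tube1 in the frame of hub between -0.0205 and -0.0025 m and x of tube1 in the frame of hub between 0.078 and 0.102 m and y of tube1 in the frame of hub between -0.012 and 0.012 m and horizontal distance between tube1 and front above 0.03 m).
It fails at once if tube 2 lifted out of its socket while more than 30 mm from the front position (z of tube2 in the frame of hub between -0.0205 and -0.0025 m and y of tube2 in the frame of hub between 0.078 and 0.102 m and x of tube2 in the frame of hub between -0.012 and 0.012 m and horizontal distance between tube2 and front above 0.03 m).
It fails at once if tube 3 lifted out of its socket while more than 30 mm from the front position (z of tube3 in the frame of hub between -0.0205 and -0.0025 m and x of tube3 in the frame of hub between -0.102 and -0.078 m and y of tube3 in the frame of hub between -0.012 and 0.012 m and horizontal distance between tube3 and front above 0.03 m).
It fails at once if tube 4 lifted out of its socket while more than 30 mm from the front position (z of tube4 in the frame of hub between -0.0205 and -0.0025 m and y of tube4 in the frame of hub between -0.102 and -0.078 m and x of tube4 in the frame of hub between -0.012 and 0.012 m and horizontal distance between tube4 and front above 0.03 m).
Of tube1_body, tube2_body, tube3_body, tube4_body only 3 to 4 are there at a start; the rules pass over those that are not, and their reading is None.
At some moment in a run one of prism_body may be knocked a few centimetres aside while the robot is not near it.
Once in a run the grip may slacken for a moment while it holds something.
It also fails if it takes over 210 s, if anything falls off the work surface, if the arm or the gripper's body presses on something with over 40 N, if the wrist force passes 120 N, or if a joint passes its speed limit or range.

## Robot

A 6-joint arm with a two-finger parallel gripper is mounted at the origin on the work surface. World frame = base frame: x ahead of the robot, y to its left, z up, the work surface at z = 0. Lengths are in mm, angles in rad, forces in N, time in s.
With the tool pointing down it reaches from about 275 to 825 mm from the base axis. Payload 5.2 kg.
Tool frame: the origin (TCP) lies at the very end of the fingers, on their centre line; the grasp point (between the pads) lies 19 mm behind it; z points along the fingers, y is the line along which they close (so a half turn about z gives the same grasp; the last joint's range is limited). The gripper opens to 93 mm and grips with 3 to 60 N. Pads are 15 mm wide; open, the fingers measure 128 mm over their backs; the gripper's body (75 mm by 188 mm) begins 65 mm behind the grasp point.
Start: joints at [-1.333, 0.259, 1.535, -0, 1.348, -0.203], TCP at [234.685, -497.421, 218.653] pointing down, gripper open.
Joint ranges: [-3.14, 3.14], [-0.91, 2.08], [0.19, 2.58], [-1.22, 4.36], [0.22, 2.71], [-3.12, 3.12]. Speed limits (rad/s): [2.57, 2.57, 3.14, 3.14, 3.14, 3.14].

## Interface

Orientations are given as [roll, pitch, yaw] about the fixed x, y, z axes, in that order (R = Rz(yaw) Ry(pitch) Rx(roll)).
In Python, from bench import robot gives the robot as it stands. The module is installed in compiled form; this text tells all that it offers. Calls block until the motion is done:
- robot.move_ptp(position, orientation): joint-space move of the TCP to a pose.
- robot.move_linear(position, ori=None, speed=150, f_stop=None): straight line of the TCP; ori=None keeps the orientation; speed is the mean speed in mm/s. With f_stop (N) it stops when the force on the tool has changed by that much, and returns True; else False.
- robot.move_j(angles): joint-space move.
- robot.move_gripper(opening): opening from 0.0 (shut) to 1.0 (fully open); the grip force is fixed at half the most; returns when the fingers have stopped.
- robot.sleep(seconds).
- robot.inverse_kinematics(position, orientation): joint angles nearest the present ones, or None.
- robot.get_image(name): name is "scene" or "top" or "wrist"; returns a dict with "img" (420x560x3 uint8, blue, green, red), "fovy" (degrees; the focal length in pixels is half the picture's height over the tangent of half this angle, whatever the lens; pixels are square), "cx", "cy" (the principal point, pixels), "eye" and "orientation" of the camera in the world. Camera axes: x right, y down, z forward; pixel columns grow to the right and rows downward; lengths in mm; the calibration is good to about 2 mm. The wrist camera is an equidistant fisheye: a pixel r from the principal point sees the ray r / f radians off the axis. A picture is of the moment at which its call begins. There is no depth.
A pose or a line that the arm cannot do raises robot.MotionError and nothing moves.
- robot.hand_in(): hands the job in; it is judged then, once.
Readings, each from a call of its own:
- robot.current_t(): time.
- robot.current_qpos(): joint angles.
- robot.current_joint_vel(): joint speeds.
- robot.current_joint_efforts(): joint torques, N m.
- robot.current_tcp_pos(): TCP position.
- robot.current_eef_rot(): TCP orientation.
- robot.current_contact_force(): force on the tool from outside, world axes, zero at the start.
- robot.current_ft_torque(): the same for the moment, N m.
- robot.current_gripper_width(): opening from 0.0 (shut) to 1.0 (fully open).
- robot.current_finger_force(): force on a finger pad.
Only numpy, scipy, OpenCV 4.12 (cv2) and the standard library are available. Lean on these libraries where they do the work, as an engineer would, in place of code of your own. Each camera call takes 0.05 s, during which the arm holds its last target. There are 200 camera calls.

## Working session

There is one attempt and no reset: what is moved stays moved. The work goes in short steps, each a Python script; the robot and the scene stay as the last script left them, time stands still between calls to the robot, and variables do not carry over. Pictures are saved under pics/ and viewed, at most 14 in all, crops included, and the job is handed in when it is done.

```bash
mkdir -p pics; python3 - <<'E'
from bench import robot
import cv2
for n in ("scene","top"):
    d=robot.get_image(n); cv2.imwrite(f"pics/{n}0.png",cv2.resize(d["img"],(800,600),interpolation=cv2.INTER_CUBIC)); print(n,{k:v for k,v in d.items() if k!="img"})
print(robot.current_eef_rot(),robot.current_gripper_width())
E
```

```text
scene {'fovy': 48.29230841174628, 'cx': 279.44568467681995, 'cy': 204.3259510381949, 'eye': array([1319.71879646,  127.37530294, 1324.86400975]), 'orientation': array([-2.53838952e+00,  9.33294697e-04,  1.75413058e+00])}
top {'fovy': 43.510149650153885, 'cx': 284.0525482485083, 'cy': 209.33506677165155, 'eye': array([ 305.14058115,  -22.56683051, 1839.94759096]), 'orientation': array([-3.03715266e+00,  6.98822154e-04, -1.56060905e+00])}
[-3.14006664e+00 -3.14506313e-04  4.40768441e-01] 1.0033615767672623
```

View pics/scene0.png

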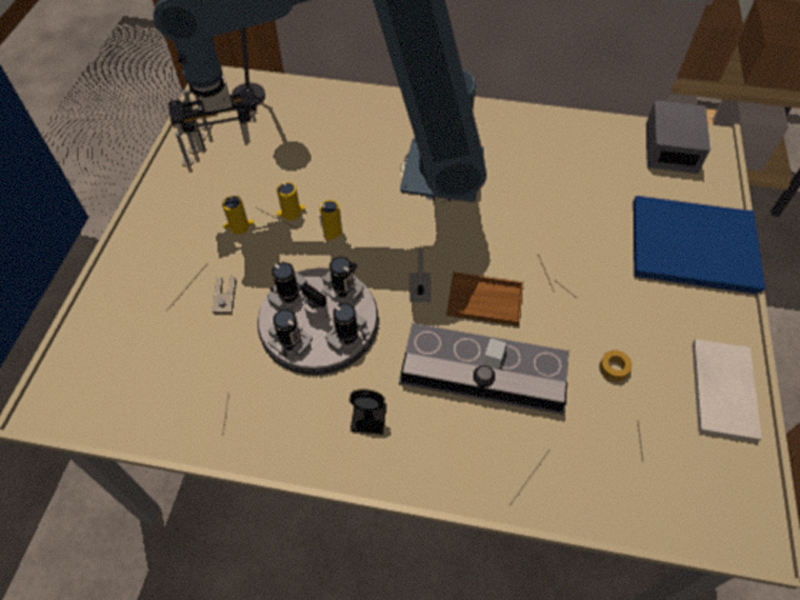

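View pics/top0.png

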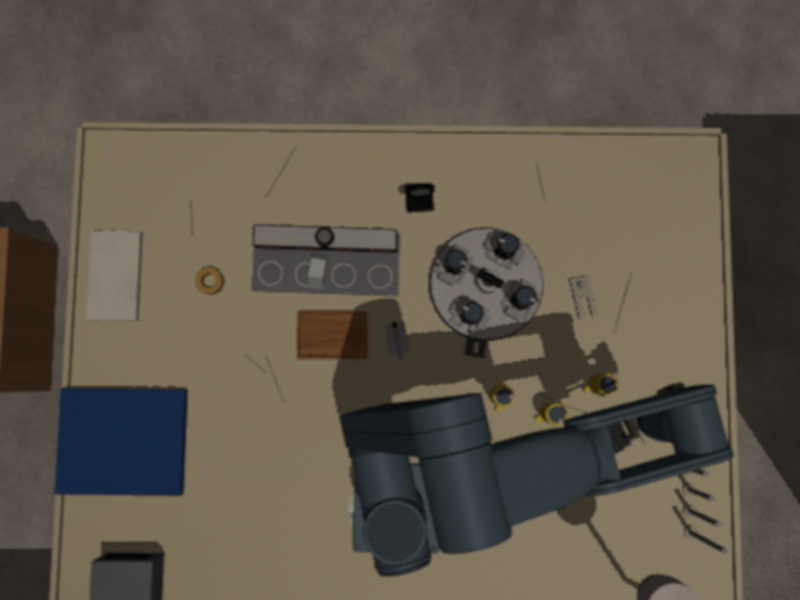

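Top view (800x600 px): turret at (487,283) with four black tubes at (455,260), (507,243), (523,296), (470,313); these are the ones to take. The yellow look-alikes at (503,397), (552,413), (603,384) are to be left alone. The prism is at (317,270) on the stage, the tray at (332,334), the scan button at (324,236), and the fork at (397,340). The clamp is at (582,297), the gimbal at (419,196), and the collar at (209,280). Next I'll look closer with the wrist camera.

```bash
cat > h.py <<'E'
from bench import robot
import numpy as np, cv2
from scipy.spatial.transform import Rotation as R
def shot(n):
    d=robot.get_image(n); d["n"]=n; return d
def ray(d,u,v):
    f=210/np.tan(np.radians(d["fovy"])/2); x=(u-d["cx"])/f; y=(v-d["cy"])/f
    if d["n"]=="wrist":
        r=np.hypot(x,y); s=np.sinc(r/np.pi); c=np.array([x*s,y*s,np.cos(r)])
    else: c=np.array([x,y,1.])
    return R.from_euler("xyz",d["orientation"]).apply(c/np.linalg.norm(c))
def at_z(d,u,v,z):
    r=ray(d,u,v); return d["eye"]+r*(z-d["eye"][2])/r[2]
def proj(d,P):
    f=210/np.tan(np.radians(d["fovy"])/2)
    c=R.from_euler("xyz",d["orientation"]).inv().apply(np.atleast_2d(P)-d["eye"])
    if d["n"]=="wrist":
        q=np.hypot(c[:,0],c[:,1]); k=np.arctan2(q,c[:,2])/np.maximum(q,1e-9)
        return np.c_[d["cx"]+f*k*c[:,0],d["cy"]+f*k*c[:,1]]
    return np.c_[d["cx"]+f*c[:,0]/c[:,2],d["cy"]+f*c[:,1]/c[:,2]]
def tri(obs):  # [(d,u,v)]
    A=np.zeros((3,3));b=np.zeros(3)
    for d,u,v in obs:
        r=ray(d,u,v);M=np.eye(3)-np.outer(r,r);A+=M;b+=M@d["eye"]
    return np.linalg.solve(A,b)
def rect(d,cx,cy,z,half,px=600):
    """orthorectified view of plane z: image up=+x, left=+y"""
    s=np.linspace(-half,half,px); Y,X=np.meshgrid(cy-s,cx-s)
    p=proj(d,np.c_[X.ravel(),Y.ravel(),np.full(X.size,z)]).astype(np.float32).reshape(px,px,2)
    return cv2.remap(d["img"],p[...,0],p[...,1],cv2.INTER_CUBIC)
def rpix(u,v,cx,cy,half,px=600):
    k=2*half/(px-1); return cx+half-v*k, cy+half-u*k
def down(yaw): return [np.pi,0,yaw]
E
python3 - <<'E'
from h import *
import pickle
d=shot("top"); s=1.4286
for n,u,v,z in [("turret",487,283,30),("stageL",252,293,12),("stageR",399,295,12),("tray",332,334,22),("prism",317,270,56),("scan",324,236,65),("gimbal",419,196,60),("fork",397,340,10),("nib",475,347,30),("collar",209,280,10)]:
    print(n,at_z(d,u/s,v/s,z).round())
q0=robot.current_qpos()
for p in [(430,-190,430),(430,150,430)]:
    for y in (0,1.57,-1.57): print(p,y,robot.inverse_kinematics(p,down(y)))
E
```

```text
turret [ 536. -216.   30.]
stageL [508. 357.  12.]
stageR [507.  -3.  12.]
tray [409. 158.  22.]
prism [560. 194.  56.]
scan [641. 178.  65.]
gimbal [742. -49.  60.]
fork [397.   1.  10.]
nib [ 381. -187.   30.]
collar [539. 464.  10.]
(430, -190, 430) 0 [-6.53994392e-01  5.38032854e-02  1.27987275e+00 -4.44089210e-16
  1.80791661e+00  9.16801934e-01]
(430, -190, 430) 1.57 [-0.65399439  0.05380329  1.27987275  0.          1.80791661 -0.65319807]
(430, -190, 430) -1.57 [-6.53994392e-01  5.38032854e-02  1.27987275e+00 -4.44089210e-16
  1.80791661e+00  2.48680193e+00]
(430, 150, 430) 0 [ 8.98757937e-02  2.53504987e-02  1.30973064e+00 -4.44089210e-16
  1.80651152e+00  1.66067212e+00]
(430, 150, 430) 1.57 [ 8.98757937e-02  2.53504987e-02  1.30973064e+00 -4.44089210e-16
  1.80651152e+00  9.06721205e-02]
(430, 150, 430) -1.57 [ 0.08987579  0.0253505   1.30973064  0.          1.80651152 -3.05251319]
```

```bash
python3 - <<'E'
from h import *
import pickle
D=[]
for p in [(480,-190,400),(520,-260,400),(500,120,380),(470,200,380)]:
    robot.move_ptp(p,down(1.57)); D.append(shot("wrist")); print(D[-1]["eye"].round(1),D[-1]["orientation"].round(3),D[-1]["fovy"])
pickle.dump(D,open("D.pkl","wb")); print(robot.current_t())
a=rect(D[0],536,-216,127,150,400); b=rect(D[1],536,-216,127,150,400)
cv2.imwrite("pics/w1.png",np.hstack([a,b]))
a=rect(D[2],520,178,12,200,400); b=rect(D[3],520,178,12,200,400)
cv2.imwrite("pics/w2.png",np.hstack([a,b]))
E
```

```text
[ 478.4 -114.9  565.9] [ 2.866e+00  2.000e-03 -3.000e-03] 65.70646984690485
[ 518.8 -186.1  565.1] [ 2.867  0.003 -0.004] 65.70646984690485
[498.7 195.3 546.7] [ 2.865e+00 -0.000e+00 -2.000e-03] 65.70646984690485
[468.6 275.9 546.6] [ 2.865  0.    -0.   ] 65.70646984690485
4.2083
```

View pics/w1.png

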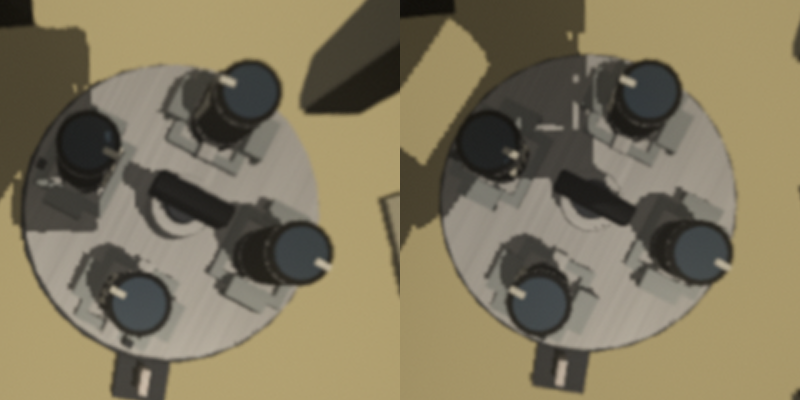

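View pics/w2.png

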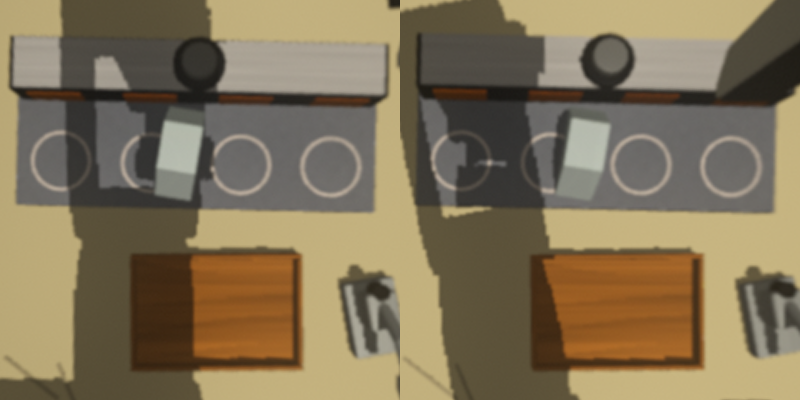

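Left wrist view: tube tops at (88,143), (249,91), (301,254), (139,303), with the same positions in the right half, so they are at z≈127. Ticks at (108,153), (227,80), (322,265), (118,292). Nib at (144,381) left and (560,373) right.

Second picture: pad circles at (61,161), (150,162), (241,165), (331,167). Prism top centre at about (181,146) left and (588,144) right. Tray centre (217,311), button (199,65) left and (608,58) right.

```bash
python3 - <<'E'
from h import *
import pickle
D=pickle.load(open("D.pkl","rb"))
def T(i,pts,cx,cy,z,half):
    o=[]
    for k,(u,v) in enumerate(pts):
        x,y=rpix(u,v,cx,cy,half,400); o.append((D[i+k],*proj(D[i+k],(x,y,z))[0]))
    return tri(o).round(1)
w1=lambda *p:T(0,p,536,-216,127,150); w2=lambda *p:T(2,p,520,178,12,200)
print("nib",w1((144,381),(160,373)))
for n,a,b in [("D",(88,143),(89,146)),("C",(249,91),(249,92)),("B",(301,254),(300,253)),("A",(139,303),(140,303)),("bar",(192,199),(195,196))]: print(n,w1(a,b))
print("prism",w2((181,146),(187.5,144.5)))
for c in [((167,120),(172,118)),((203,124),(210,121)),((193,172),(202,172)),((160,168),(166,167))]: print(" c",w2(*c))
print("scan",w2((199,65),(208,58)),"pad1,3,4",w2((61,161),(61,160)),w2((241,165),(241,164)),w2((331,167),(331,166)))
print("tray",w2((217,311),(217.5,311)))
# fresh high-res views: turret & prism
a=rect(D[3],560,180,56,90,600); cv2.imwrite("pics/prism.png",a)
E
```

```text
nib [ 383.7 -186.1   40.9]
D [ 576.9 -132.6  129.7]
C [ 616.7 -252.8  128.9]
B [ 495.4 -291.5  128.3]
A [ 457.9 -171.1  123.5]
bar [ 539.  -213.9  109.9]
prism [567.9 196.3  50.3]
 c [593.8 209.7  43.5]
 c [588.  176.2  55.4]
 c [541.8 185.   60.5]
 c [547.6 216.   46.9]
scan [638.8 180.9  71.8] pad1,3,4 [558.8 316.5  14.3] [554.8 136.8  14.2] [552.8  47.   14.2]
tray [408.6 160.6  14.9]
```

View pics/prism.png

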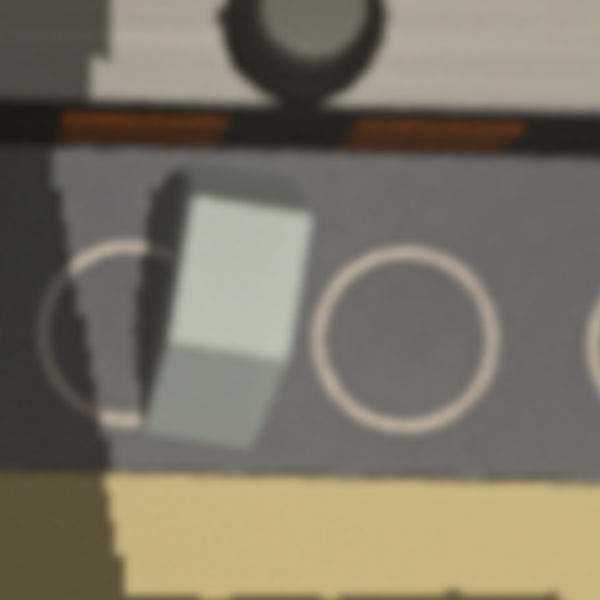

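Close crop: prism top face centred at (241,278) px, giving (567,197) with yaw −8.8°, standing alone between two circles. Picking it now.

```bash
python3 - <<'E'
from h import *
r=np.radians
robot.move_gripper(0.72)
robot.move_ptp((567,197,130),down(r(-8.8)))
print(robot.move_linear((567,197,19),speed=80,f_stop=12),robot.current_tcp_pos().round(1))
robot.move_gripper(0); print(robot.current_gripper_width()*93,robot.current_finger_force())
robot.move_linear((567,197,90),speed=100)
robot.move_ptp((470,180,110),down(r(40)))
robot.move_ptp((409,161,70),down(r(90)))
print(robot.current_gripper_width()*93)
print(robot.move_linear((409,161,10),speed=40,f_stop=6),robot.current_tcp_pos().round(1))
robot.move_gripper(0.52); robot.move_linear((409,161,200),speed=150)
d=shot("wrist"); print(robot.current_t())
robot.move_ptp((400,60,380),down(r(90)))
d=shot("wrist");cv2.imwrite("pics/p2.png",rect(d,480,140,12,170,500))
E
```

```text
False [567.5 197.1  19.6]
35.8630962354942 29.99786138534546
35.5296575415526
True [408.9 161.   12. ]
14.3
```

View pics/p2.png

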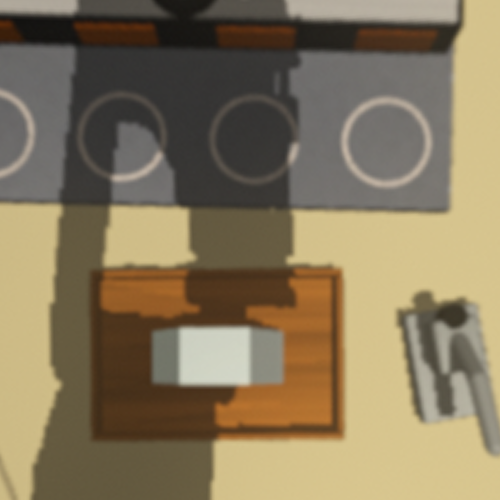

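Picture: prism lies flat in the tray at (217,356), all four circles are free, and the fork is at (440,360). Next I'll index the turret for the first tube.

```bash
cat >> h.py <<'E'
rd=np.radians
AX=np.array([537.,-212.3])
def spin(deg,steps=3):
    for _ in range(steps):
        q=np.array(robot.current_qpos()) if _==0 else q
        q[5]-=rd(deg)/steps; robot.move_j(q.tolist())
def index(yaw0,deg):
    robot.move_gripper(0.48)
    robot.move_ptp((*AX,220),down(rd(yaw0)))
    print("hub stop",robot.move_linear((*AX,97),speed=80,f_stop=15))
    robot.move_gripper(0); print("bar w",robot.current_gripper_width()*93)
    spin(deg); print("F",robot.current_contact_force().round(1),"yaw",np.degrees(robot.current_eef_rot()[2]).round(1))
    robot.move_gripper(0.48); robot.move_linear((*AX,220),speed=150)
def look(name,half=150):
    robot.move_ptp((450,-270,400),down(1.57)); d=shot("wrist")
    cv2.imwrite("pics/"+name,rect(d,*AX,127,half,500)); return d
E
python3 - <<'E'
from h import *
robot.move_ptp((440,-100,300),down(rd(62.5)))
index(62.5,17.8)
look("t1.png"); print(robot.current_t())
E
```

```text
hub stop False
bar w 30.037194184145946
F [ 5.5 -0.1 -5.9] yaw 80.0
22.2083
```

View pics/t1.png

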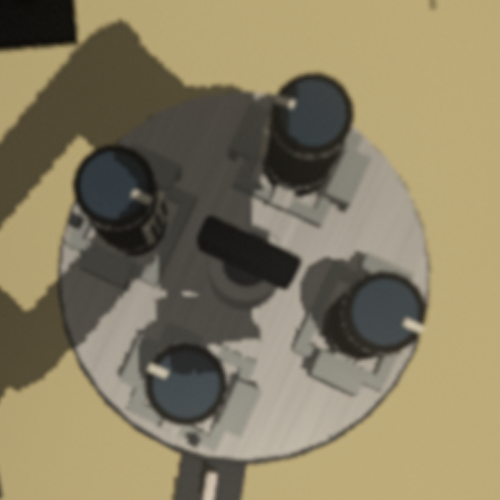

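Picture: tube A is at (185,383), only slightly turned. The 30 mm grip width shows the fingers closed on the column or slipped. I'll close again a little higher, with a gripped close-up.

```bash
python3 - <<'E'
from h import *
robot.move_gripper(0.48)
robot.move_ptp((*AX,220),down(rd(65)))
robot.move_linear((*AX,104),speed=80,f_stop=15)
robot.move_gripper(0); 
for i in range(3): print(robot.current_gripper_width()*93,robot.current_finger_force()); robot.sleep(.2)
print(robot.current_tcp_pos(),robot.current_contact_force())
d=shot("wrist"); print(proj(d,[(*AX,104)]))
cv2.imwrite("pics/g1.png",d["img"])
E
```

```text
17.71100263018197 30.006063580513
17.868809609228357 30.005806982517242
17.5224964615831 30.00569611787796
[ 538.82274382 -213.21973461  104.27058947] [ 5.32992366 -2.71924487 -3.39193409]
[[280.76784559 259.48375521]]
```

View pics/g1.png

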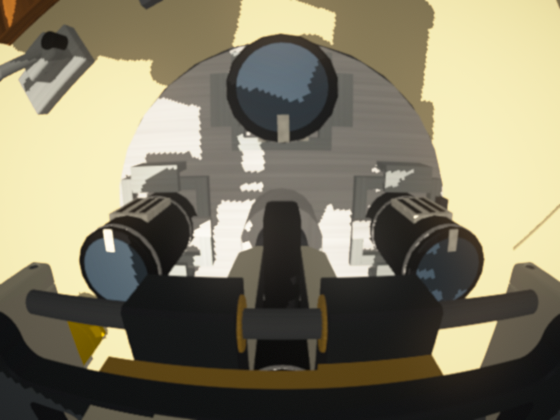

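The grip is now on the bar at 17.7 mm, so the hub sits higher than I assumed. Turning to 80.2°.

```bash
sed -i 's/^AX=.*/AX=np.array([538.3,-212.8])/; s/(\*AX,97)/(*AX,105)/' h.py; python3 - <<'E'
from h import *
y=np.degrees(robot.current_eef_rot()[2]); print(y)
spin(80.2-y); print(np.degrees(robot.current_eef_rot()[2]),robot.current_gripper_width()*93)
robot.move_gripper(0.48); robot.move_linear((*AX,220),speed=150)
look("t2.png"); print(robot.current_t())
E
```

```text
64.98244974602167
79.97346217525526 17.808778630057354
29.2917
```

View pics/t2.png

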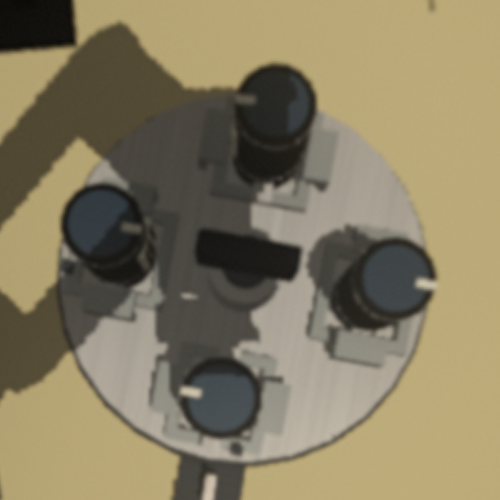

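Tube A at (221,397), about (449.5,-196), in line with the nib (210,487). Unscrewing and carrying it to pad 1.

```bash
sed -i 's/^AX=.*/AX=np.array([538.0,-212.5])/' h.py; cat >> h.py <<'E'
FR=AX+90*np.array([np.cos(rd(170.2)),np.sin(rd(170.2))])
PADS={1:(558.8,316.5),2:(556.8,226.7),3:(554.8,136.8),4:(552.8,47.0)}
def unscrew(y0=124,p=FR):
    robot.move_gripper(0.72)
    robot.move_ptp((*p,210),down(rd(y0)))
    print("down stop",robot.move_linear((*p,88),speed=90,f_stop=15),robot.current_tcp_pos().round(1))
    robot.move_gripper(0); print("w",robot.current_gripper_width()*93)
    spin(80); print("F",robot.current_contact_force().round(1),robot.current_ft_torque().round(2),"w",robot.current_gripper_width()*93)
    c=robot.current_tcp_pos()
    print("lift stop",robot.move_linear((c[0],c[1],130),speed=50,f_stop=20),"w",robot.current_gripper_width()*93,robot.current_contact_force().round(1))
def place(pad,dyaw):
    """dyaw: turn from present yaw to pad yaw (deg)"""
    yaw=np.degrees(robot.current_eef_rot()[2])
    x,y=PADS[pad]
    c=robot.current_tcp_pos()
    yi=204+dyaw
    robot.move_linear((425,-110,135),speed=120)
    robot.move_ptp((460,min(y,60)-20,135),down(rd(204+dyaw*.6)))
    if y>100: robot.move_ptp((465,y,135),down(rd(yi)))
    robot.move_ptp((x-30,y,135),down(rd(yi)))
    robot.move_linear((x,y,110),speed=100)
    print("w",robot.current_gripper_width()*93)
    print("set",robot.move_linear((x,y,64),speed=40,f_stop=6),robot.current_tcp_pos().round(1))
    robot.move_gripper(0.68)
    robot.move_linear((x,y,190),speed=150); print("t",robot.current_t())
E
python3 - <<'E'
from h import *
unscrew()
d=shot("scene");c=proj(d,[(449,-197,80)])[0].astype(int)
i=d["img"][c[1]-60:c[1]+60,c[0]-80:c[0]+80]; cv2.imwrite("pics/u1.png",cv2.resize(i,None,fx=4,fy=4,interpolation=2))
E
```

```text
down stop False [ 449.7 -197.4   88.5]
w 49.64390024153172
F [ 5.  -2.4  0.8] [-0.85 -1.23 -0.14] w 48.95893618052486
lift stop False w 47.6829750481647 [ 0.2  1.  -4.8]
```

View pics/u1.png

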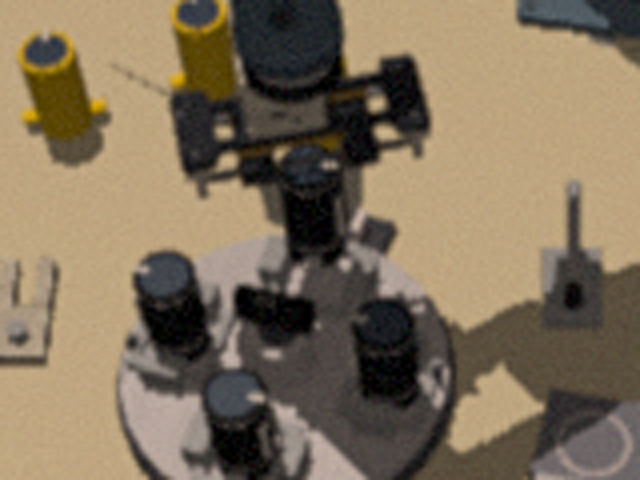

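```bash
python3 - <<'E'
from h import *
d=shot("scene");o=proj(d,[(449,-197,80)])[0].astype(int)-[80,60]
for p in [(449,-197,127),(449,-197,169),(449-24,-197+8,169),(449,-197+24,169),(449,-197,32),(449,-197,74)]: print(p,((proj(d,p)[0]-o)*4).round())
print(robot.current_gripper_width()*93,robot.current_tcp_pos().round(1),np.degrees(robot.current_eef_rot()).round(1))
d=shot("wrist"); cv2.imwrite("pics/u2.png",d["img"])
E
```

```text
(449, -197, 127) [316. 209.]
(449, -197, 169) [311. 177.]
(425, -189, 169) [328. 155.]
(449, -173, 169) [341. 181.]
(449, -197, 32) [326. 277.]
(449, -197, 74) [321. 248.]
47.93006153736879 [ 452.2 -199.6  129.6] [-180.    0. -156.]
```

View pics/u2.png

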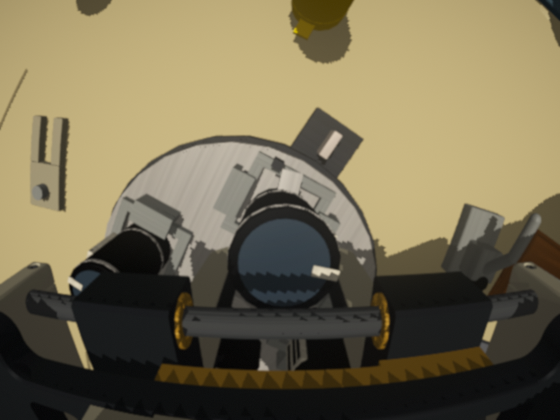

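```bash
python3 - <<'E'
from h import *
d=shot("wrist")
for z in (160,169,175):
    c=at_z(d,287,255,z);t=at_z(d,325,271,z);v=t-c; print(z,c.round(1),np.degrees(np.arctan2(v[1],v[0])).round(1),np.linalg.norm(v).round(1))
E
```

```text
160 [ 434.4 -203.8  160. ] 89.0 19.7
169 [ 430.9 -205.5  169. ] 89.0 18.4
175 [ 428.6 -206.6  175. ] 89.0 17.5
```

```bash
python3 - <<'E'
from h import *
d=shot("scene");o=proj(d,[(449,-197,80)])[0].astype(int)-[80,60]
for a in (80.2,-9.8,-99.8,170.2):
    p=AX+90*np.array([np.cos(rd(a)),np.sin(rd(a))]); print(a,[((proj(d,(*p,z))[0]-o)*4).round().tolist() for z in (127,32)])
w=shot("wrist")
print(tri([(d,o[0]+311/4,o[1]+165/4),(w,287,255)]).round(1))
t=robot.current_tcp_pos()
for z in (127,130,149,169): print(z,proj(w,(t[0],t[1],z)).round())
cv2.imwrite("pics/u3.png",cv2.resize(d["img"][o[1]:o[1]+120,o[0]:o[0]+160],None,fx=5,fy=5,interpolation=2))
E
```

```text
80.2 [[376.0, 329.0], [383.0, 394.0]]
-9.8 [[219.0, 388.0], [235.0, 451.0]]
-99.8 [[165.0, 263.0], [182.0, 330.0]]
170.2 [[316.0, 209.0], [325.0, 278.0]]
[ 433.2 -203.   162.3]
127 [[280. 261.]]
130 [[280. 263.]]
149 [[280. 279.]]
169 [[279. 299.]]
```

View pics/u3.png

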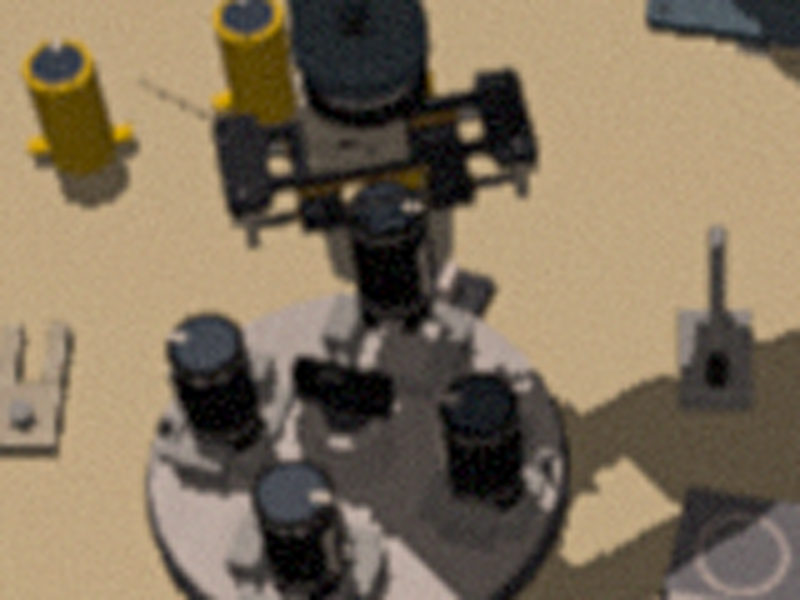

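Picture: tube 1 hangs lifted but off-centre and tilted in the jaws, with its top at (387,205) and tick at (412,205). It probably slipped when the grip slackened. I'll set it down on the nearest circle and regrip it there.

```bash
python3 - <<'E'
from h import *
c=robot.current_tcp_pos()
robot.move_linear((c[0],c[1],150),speed=40)
robot.move_linear((425,-110,150),speed=80)
robot.move_linear((470,20,150),down(rd(150)),speed=60)
robot.move_linear((555,30,140),down(rd(114)),speed=60)
print(robot.current_gripper_width()*93)
print(robot.move_linear((555,30,66),speed=25,f_stop=8),robot.current_tcp_pos().round(1))
robot.move_gripper(0.75)
robot.move_linear((555,30,200),speed=100)
robot.move_ptp((480,-20,330),down(1.57)); d=shot("wrist")
cv2.imwrite("pics/s1.png",np.hstack([rect(d,552.8,47,107,100,400),rect(d,520,-90,12,200,400)])); print(robot.current_t())
E
```

```text
47.66883154564001
True [555.4  29.4  70.2]
46.7583
```

View pics/s1.png

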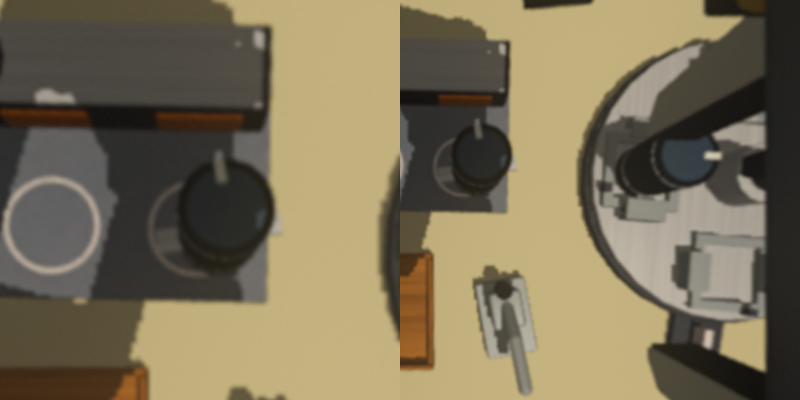

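Picture: tube 1 stands upright at (227,207), about (549,33), off the circle, with tick at (220,165) giving yaw about +9°. I'll regrip it, then centre and square it.

```bash
cat >> h.py <<'E'
def fix(pos,pad,turn,yaw=90):
    x,y=pos; X,Y=PADS[pad]
    robot.move_gripper(0.75); robot.move_ptp((x,y,190),down(rd(yaw)))
    print("stop",robot.move_linear((x,y,68),speed=80,f_stop=12))
    robot.move_gripper(0); print("w",robot.current_gripper_width()*93)
    robot.move_linear((x,y,80),speed=50)
    robot.move_linear((X,Y,80),down(rd(yaw+turn)),speed=40)
    print("set",robot.move_linear((X,Y,64),speed=25,f_stop=6),robot.current_tcp_pos().round(1))
    robot.move_gripper(0.72); robot.move_linear((X,Y,190),speed=150)
E
python3 - <<'E'
from h import *
robot.move_ptp((520,20,250),down(1.57))
fix((549,33),4,-10.5)
# next tube: D
robot.move_ptp((450,-60,260),down(1.4))
index(80,90.2)
d=look("t3.png"); print(robot.current_t())
p=rect(d,552.8,47,107,100,300); q=cv2.imread("pics/t3.png"); cv2.imwrite("pics/t3.png",np.hstack([q,cv2.copyMakeBorder(p,0,200,0,0,cv2.BORDER_CONSTANT)]))
E
```

```text
stop False
w 49.66840216389196
set True [553.1  46.7  67.9]
hub stop False
bar w 18.294610757523138
F [ 5.8  1.1 -3.8] yaw 170.0
61.5083
```

View pics/t3.png

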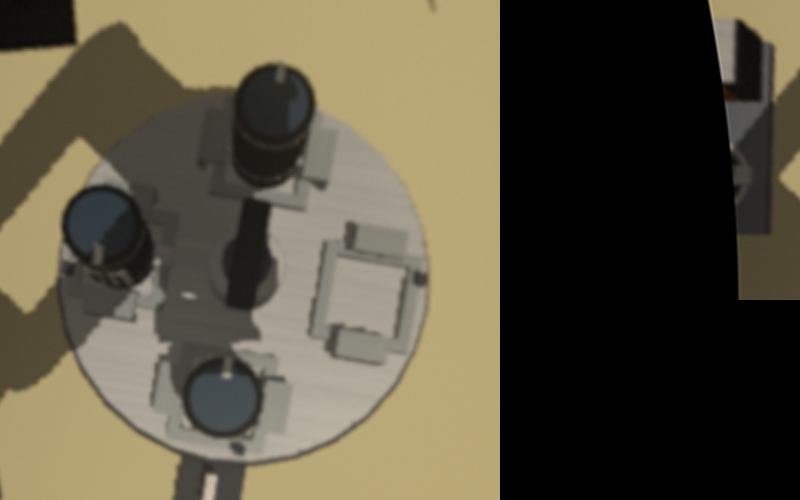

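Picture: second tube at the front at (223,397), with its tick pointing at the hub. My picture budget is used up, so from here I'll check numerically. Tube D goes to pad 1.

```bash
cat >> h.py <<'E'
def tick(d,x,y,z,R0=12):
    """find dark tube top disc near (x,y) at height z, and the direction of its white tick"""
    h=60;px=241;k=2*h/(px-1)
    g=cv2.GaussianBlur(cv2.cvtColor(rect(d,x,y,z,h,px),cv2.COLOR_BGR2GRAY),(3,3),0).astype(np.float32)
    V,U=np.mgrid[:px,:px]; best=None
    for dx in np.arange(-R0,R0+1,1.):
        for dy in np.arange(-R0,R0+1,1.):
            r=np.hypot(h-V*k-dx,h-U*k-dy)
            s=g[(r>26)&(r<30)].mean()-g[(r>21.5)&(r<24.5)].mean()
            if best is None or s>best[0]: best=(s,dx,dy)
    s,dx,dy=best; a=np.radians(np.arange(0,360,2)); pr=np.zeros(len(a))
    for q in (13,15,17,19):
        pr+=cv2.remap(g,((h-dy-q*np.sin(a))/k).astype(np.float32)[None],((h-dx-q*np.cos(a))/k).astype(np.float32)[None],1)[0]/4
    pr-=np.median(pr); w=np.clip(pr-pr.max()*.5,0,None); ang=np.degrees(np.angle((w*np.exp(1j*a)).sum()))
    return np.round([x+dx,y+dy,ang,pr.max(),s],1)
def lookpad(pad):
    x,y=PADS[pad]; robot.move_ptp((x-75,y-70,300),down(1.57)); d=shot("wrist"); r=tick(d,x,y,107); print("pad",pad,r,"err",(r[:2]-[x,y]).round(1)); return d
E
python3 - <<'E'
from h import *
d=robot.current_tcp_pos(); w=shot("wrist"); print(tick(w,*FR,127))
unscrew()
E
```

```text
[ 449.3 -196.2  -10.1   37.6   59.9]
down stop False [ 449.7 -197.4   88.5]
w 49.87328880249533
F [-0.3 -2.2 -0.7] [-0.28 -0.16 -0.03] w 49.40668328609754
lift stop False w 49.624585385015465 [ 0.2  0.3 -3.9]
```

```bash
python3 - <<'E'
from h import *
place(1,-71.7)
lookpad(1); lookpad(4); print(robot.current_t())
E
```

```text
w 50.01233443465086
set True [558.9 316.7  67.9]
t 73.7917
pad 1 [556.8 317.5  -1.5  58.5  24.3] err [-2.  1.]
pad 4 [551.8  47.    1.   49.2  24.4] err [-1.  0.]
75.6167
```

```bash
python3 - <<'E'
from h import *
index(-10,90.2)
robot.move_ptp((450,-270,400),down(1.57)); print(tick(shot("wrist"),*FR,127))
unscrew(); w=robot.current_gripper_width()*93
if w>49.2:
    place(2,18.3); lookpad(2)
print(robot.current_t())
E
```

```text
hub stop False
bar w 17.621261486953394
F [ 6.6 -4.5 -5.1] yaw 80.0
[ 449.3 -196.2  -97.7  108.5   57.8]
down stop False [ 449.7 -197.4   88.5]
w 49.69257932759707
F [ 5.1 -4.   0.3] [-0.89 -1.26 -0.04] w 48.685893286310154
lift stop False w 47.278357753548576 [ 0.1 -0.5 -4. ]
89.6833
```

Tube 3 slipped in the same way as tube 1, so I'll recover it as before: set it down on pad 2, look, and regrip.

```bash
python3 - <<'E'
from h import *
c=robot.current_tcp_pos()
robot.move_linear((c[0],c[1],150),speed=40)
robot.move_linear((425,-110,150),speed=90)
robot.move_linear((470,40,150),down(rd(215)),speed=90)
robot.move_linear((475,220,150),down(rd(235)),speed=90)
robot.move_linear((569,241,140),down(rd(244)),speed=70)
print(robot.current_gripper_width()*93)
print(robot.move_linear((569,241,66),speed=30,f_stop=8),robot.current_tcp_pos().round(1))
robot.move_gripper(0.75)
robot.move_linear((569,241,200),speed=100)
x,y=PADS[2]
for p in [(x-75,y-70,300),(x-75,y-40,300)]:
    robot.move_ptp(p,down(1.57)); print(tick(shot("wrist"),x,y,107,30))
print(robot.current_t())
E
```

```text
47.46998970906627
True [569.3 241.6  70.5]
[527.8 221.7 -68.8  22.7  18.7]
[565.8 233.7 -43.1  62.9  37.1]
103.775
```

```bash
python3 - <<'E'
from h import *
robot.move_ptp((490,190,320),down(1.57)); r=tick(shot("wrist"),564,232,107,12); print(r)
if np.hypot(r[0]-565.8,r[1]-233.7)<5:
    fix(((r[0]+565.8)/2,(r[1]+233.7)/2),2,-1.3-(r[2]-43.1)/2)
    robot.move_ptp((490,190,320),down(1.57)); print(tick(shot("wrist"),*PADS[2],107,12))
print(robot.current_t())
E
```

```text
[565.  234.  -42.   55.3  43.4]
stop False
w 49.77227054387827
set True [557.3 227.   68.1]
[555.8 227.7  -6.2  60.   52.3]
111.1083
```

```bash
python3 - <<'E'
from h import *
robot.move_ptp((470,20,320),down(1.4))
index(80,90.2)
robot.move_ptp((450,-270,400),down(1.57)); print(tick(shot("wrist"),*FR,127))
unscrew(); w=robot.current_gripper_width()*93
if w>49.2:
    place(3,-251.7); lookpad(3)
print(robot.current_t())
E
```

```text
hub stop False
bar w 18.43411279201203
F [ 9.   0.9 -5.7] yaw 170.1
[ 449.3 -196.2  169.3  100.8   56. ]
down stop False [ 449.7 -197.4   88.5]
w 50.12697294747035
F [ 0.3 -2.  -0. ] [-0.2  -0.19  0.08] w 49.722358580725
lift stop False w 49.933059424430596 [-0.3 -0.6 -3.8]
w 50.03650025699023
set True [554.  136.4  67.9]
t 134.4
pad 3 [551.8 135.8  -2.7  56.3  30.3] err [-3. -1.]
136.625
```

```bash
python3 - <<'E'
from h import *
robot.move_ptp((420,100,330),down(1.57)); d=shot("wrist")
i=rect(d,409,161,49,70,281).astype(int); sat=i.max(2)-i.min(2)
m=((sat<45)&(i.min(2)>60)).astype(np.uint8); n,_,st,ce=cv2.connectedComponentsWithStats(m)
for k in np.argsort(-st[1:,4])[:3]+1: print(st[k],np.round([409+70-ce[k][1]*.5,161+70-ce[k][0]*.5],1))
for p in (2,3): print(p,tick(d,*PADS[p],107))
robot.move_ptp((480,30,320),down(1.57)); print(4,tick(shot("wrist"),*PADS[4],107))
robot.move_ptp((480,260,320),down(1.57)); print(1,tick(shot("wrist"),*PADS[1],107))
robot.move_gripper(0)
robot.move_ptp((640,180,140),down(1.57))
print(robot.move_linear((640,180,45),speed=15,f_stop=3),robot.current_tcp_pos().round(1))
print(robot.current_t())
E
```

```text
[   52   105   165    79 12027] [407.8 164. ]
[  19    0  156   31 3925] [471.7 178.8]
[   0  250  110   31 3213] [346.1 203.7]
2 [556.8 227.7  -5.5  65.7  19.5]
3 [550.8 135.8  -3.1  52.   31.1]
4 [551.8  48.   -3.4 126.9  43.9]
1 [556.8 317.5  -1.8  58.8  34.6]
True [640.  180.   74.4]
144.55
```

```bash
python3 - <<'E'
from h import *
f=robot.current_contact_force()
print(f.round(1),robot.move_linear((640,180,62),speed=8,f_stop=14),robot.current_tcp_pos().round(1),robot.current_contact_force().round(1))
robot.sleep(.3); print(robot.current_tcp_pos().round(1),robot.current_contact_force().round(1))
E
```

```text
[ 0.1 -0.9  3.5] True [640.  180.   72.4] [-1.1 -1.2  3.5]
[640.  180.   72.3] [-0.3  0.5  5.1]
```

```bash
python3 - <<'E'
from h import *
print(robot.move_linear((640,180,64),speed=8,f_stop=18),robot.current_tcp_pos().round(1),robot.current_contact_force().round(1))
robot.sleep(.2); print(robot.current_contact_force().round(1))
robot.move_linear((640,180,200),speed=100); robot.sleep(.3)
robot.move_ptp((480,150,330),down(1.57)); d=shot("wrist")
for p in PADS: print(p,tick(d,*PADS[p],107))
i=rect(d,409,161,49,70,281).astype(int); m=((i.max(2)-i.min(2)<45)&(i.min(2)>60)).astype(np.uint8); n,_,st,ce=cv2.connectedComponentsWithStats(m)
k=1+st[1:,4].argmax(); print(st[k],ce[k])
print(robot.current_t())
E
```

```text
True [640.  180.   72.4] [-1.  -0.7  5. ]
[-1.2  0.6  6. ]
1 [556.8 316.5   5.2 122.5  54.6]
2 [555.8 227.7  -5.6  60.7  28.7]
3 [544.8 148.8 -68.5  26.4  36.7]
4 [551.8  48.   -5.  140.2  48.1]
[   44    98   164    83 12560] [125.96735669 137.75644904]
148.875
```

```bash
python3 - <<'E'
from h import *
lookpad(3); print(robot.current_t())
E
```

```text
pad 3 [551.8 135.8  -2.5  56.5  25.6] err [-3. -1.]
149.3667
```

```bash
python3 -c "
from bench import robot
print(robot.hand_in())"
```

```text
the job is handed in; nothing more can be done
None
```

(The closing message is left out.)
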